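# Press the relays home and shut the hob's control box

### The job

In the hob's white control box, press every orange plug-in relay down until it sits fully home in its socket. Then swing the grey cover over and press it down fully shut. Leave the loose things lying around the box where they are.

Things in the scene. Friction and masses are not known exactly. Their poses are not given: they have to be found in the camera images.
- control_box: white plastic control box of a hob, open on top, fixed to the bench: 220 mm along its x, 180 mm along its y, 55 mm high, walls 4 mm. Origin: centre of its underside, on the bench. The relays stand in a row along its x, 30 mm to its -y side of the middle; the grey cover is hinged along its +y side
- cover (a joint): hinge of the grey cover, a flat panel 220 x 180 x 5 mm: 0 rad = shut, lying flat on the box's rim; it starts open, at 1.4 to 1.75 rad (about upright, over the box's +y side). The hinge is stiff: the panel stays at any angle and takes 2 to 4 N at its free edge to move, all the way to shut. The closed cover's upper face is 60 mm above the bench
- cover_hinge (a point): midpoint of the hinge line (which runs along the box's x), at the +y rim of the box, 55 mm above the bench; at the cover's underside when shut. Its axes are those of the box
- cover_edge (a point): midpoint of the cover's free edge, 180 mm from the hinge line, half-way through the panel's thickness
- relay_a (a joint): how far relay a has been pressed down: 0 = 8 mm proud, 0.008 m = fully home. Stays where it is left; needs about 6 N to move. Two of the relays start proud, one home; which of the three places each is in varies
- relay_a_top (a point): centre of the top face of relay a, an orange block 34 x 30 x 30 mm with a white label on top, plugged in a black socket: its top is 50 mm above the bench when home (5 mm below the box's rim), up to 58 mm when proud. The three relays are 60 mm apart along the box's x
- relay_b (a joint): how far relay b has been pressed down: 0 = 8 mm proud, 0.008 m = fully home. Stays where it is left; needs about 6 N to move. Two of the relays start proud, one home; which of the three places each is in varies
- relay_b_top (a point): centre of the top face of relay b, an orange block 34 x 30 x 30 mm with a white label on top, plugged in a black socket: its top is 50 mm above the bench when home (5 mm below the box's rim), up to 58 mm when proud. The three relays are 60 mm apart along the box's x
- relay_c (a joint): how far relay c has been pressed down: 0 = 8 mm proud, 0.008 m = fully home. Stays where it is left; needs about 6 N to move. Two of the relays start proud, one home; which of the three places each is in varies
- relay_c_top (a point): centre of the top face of relay c, an orange block 34 x 30 x 30 mm with a white label on top, plugged in a black socket: its top is 50 mm above the bench when home (5 mm below the box's rim), up to 58 mm when proud. The three relays are 60 mm apart along the box's x
- multimeter: red hand multimeter lying on its back, 170 x 85 x 36 mm, loose; a bystander. Origin: its underside, in the middle
- screwdriver: screwdriver lying on the bench, along its x, loose; a bystander. Origin: its underside, in the middle
- flux_jar: amber jar, 56 mm across, 70 mm high, loose; a bystander. Origin: its underside, in the middle
- thermostat: small aluminium thermostat, 44 mm across, 40 mm high, loose; a bystander. Origin: its underside, in the middle

How it is judged:
By the outcome, as a careful person would: the job done as asked, in the order asked, and still so for the second after the job is handed in, with the robot touching nothing.
It also fails if it takes over 48 s, if anything falls off the work surface, if the arm or the gripper's body presses on something with over 40 N, if the wrist force passes 120 N, or if a joint passes its speed limit or range.

### The arm

A 7-joint arm with a two-finger parallel gripper is mounted at the origin on the work surface. World frame = base frame: x ahead of the robot, y to its left, z up, the work surface at z = 0. Lengths are in m, angles in rad, forces in N, time in s.
With the tool pointing down it reaches from about 0.425 to 0.875 m from the base axis. Payload 4.7 kg.
Tool frame: the origin (TCP) lies at the very end of the fingers, on their centre line; the grasp point (between the pads) lies 19 mm behind it; z points along the fingers, y is the line along which they close (so a half turn about z gives the same grasp; the last joint's range is limited). The gripper opens to 87 mm and grips with 3 to 60 N. Pads are 19 mm wide; open, the fingers measure 117 mm over their backs; the gripper's body (75 mm by 190 mm) begins 51 mm behind the grasp point.
Start: joints at [1.307, 0.321, -0.07, 1.45, 0.023, 1.371, -0.057], TCP at [0.178, -0.625, 0.223] pointing down, gripper open.
Joint ranges: [-2.86, 2.86], [-0.3, 2.09], [-1.38, 1.24], [0.06, 2.45], [-1.56, 4.7], [0.09, 2.05], [-2.69, 2.69]. Speed limits (rad/s): [2.57, 2.57, 3.14, 3.14, 3.14, 3.14, 3.14].

### API

Orientations are given as a rotation vector (axis times angle).
In Python, from bench import ctrl, get_image, job gives the robot as it stands.
- The arm moves only by the shell command python3 -m crank 'ROWS' [FORCE]. ROWS is JSON, a list that holds one entry, the list of rows, each a list of 5 numbers: the shift along the tool's x, y, z in mm, then the turn about the tool's z in rad, then the closure, from -1 (fully open) to 1 (shut), so that 0 is half open. A call has 1 to 10 rows; each row shifts and turns the commanded pose from where the row before left it, along the tool's axes as they then stand; what a row does not reach is not made up. A row lasts 1/12 s, in which the tool goes at most 41.7 mm and 7.16 degrees, less where a joint would pass 70% of its speed; a pose out of reach is approached as far as the arm can. A call with a gripper value outside its range is refused whole. The fingers move at their own pace and stop on an object; FORCE is the grip in N (left out, the last holds). Time passes only in rows, so rows that do not move let the fingers close. It gives the time, the measured TCP pose, the force, the opening and the grip force at its end, in the units of the state.
- ctrl.get_state(): the state, without advancing time (a new reading comes with each control period).
- get_image(name): name is "side" or "top" or "wrist"; returns a dict with "pixels" (400x640x3 uint8, red, green, blue), "fx", "fy", "cx", "cy" (pixels), "T" (4x4, takes a point from camera to world coordinates); the wrist camera has in their place "T_tool_cam" (4x4, takes a point from camera to tool coordinates, whose origin is the TCP and whose axes are the flange's). Camera axes: x right, y down, z forward; pixel columns grow to the right and rows downward; lengths in m; the calibration is good to about 2 mm. The wrist camera is an equidistant fisheye: a pixel r from the principal point sees the ray r / f radians off the axis. A picture is of the moment at which its call begins: read the wrist's pose just before it. There is no depth.
- job.close_job(): hands the job in; it is judged then, once.
The state is a dict: "time": time; "joint_positions": joint angles; "qd": joint speeds; "joint_torque": joint torques, N m; "position": TCP position; "tool_rot": TCP orientation; "ft_force": force on the tool from outside, world axes, zero at the start; "torque": the same for the moment, N m; "grip_width": opening from 0.0 (shut) to 1.0 (fully open); "grip_force": force on a finger pad.
Only numpy, scipy, OpenCV 4.12 (cv2) and the standard library are available. Lean on these libraries where they do the work, as an engineer would, in place of code of your own. Each camera call takes 0.05 s, during which the arm holds its last target. There are 200 camera calls.

## Working session

There is one attempt and no reset: what is moved stays moved. The work goes in short steps, Python scripts to look and compute and a shell command to move; the robot and the scene stay as the last step left them, time stands still between calls to the robot, and variables do not carry over. Pictures are saved under pics/ and viewed, at most 10 in all, crops included, and the job is handed in when it is done.

```bash
mkdir -p pics; cat > h.py <<'E'
import numpy as np,cv2
from bench import ctrl,get_image
from scipy.spatial.transform import Rotation as R
def save(n,f):
    im=get_image(n);cv2.imwrite('pics/'+f,im['pixels'][:,:,::-1]);return im
def ray(im,u,v,z):
    d=im['T'][:3,:3]@np.array([(u-im['cx'])/im['fx'],(v-im['cy'])/im['fy'],1]);o=im['T'][:3,3]
    return o+d*(z-o[2])/d[2]
E
python3 - <<'E'
from h import *
import pickle
s=ctrl.get_state();print(s['time'],s['position'],s['tool_rot'],R.from_rotvec(s['tool_rot']).as_matrix().round(3))
for n in('top','side'):
    im=save(n,n+'1.png');pickle.dump(im,open(n+'.pkl','wb'));print(im['T'].round(3),im['fx'])
E
```

```text
0.0 [ 0.17804682 -0.62456308  0.22148262] [-3.10949236e+00 -4.34726664e-01  5.55989331e-04] [[ 0.962  0.274 -0.001]
 [ 0.274 -0.962  0.002]
 [-0.    -0.002 -1.   ]]
[[ 0.028 -0.995  0.1    0.409]
 [-0.999 -0.029 -0.013 -0.029]
 [ 0.016 -0.099 -0.995  1.183]
 [ 0.     0.     0.     1.   ]] 466.2082047630507
[[-0.696  0.511 -0.505  1.053]
 [ 0.718  0.501 -0.483  0.452]
 [ 0.006 -0.698 -0.716  0.843]
 [ 0.     0.     0.     1.   ]] 441.03469301174704
```

View pics/top1.png

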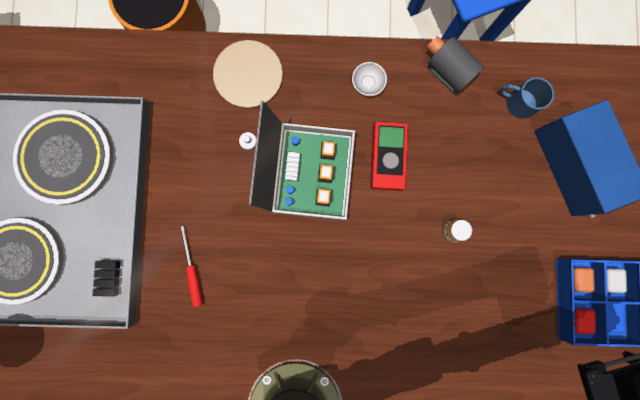

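View pics/side1.png

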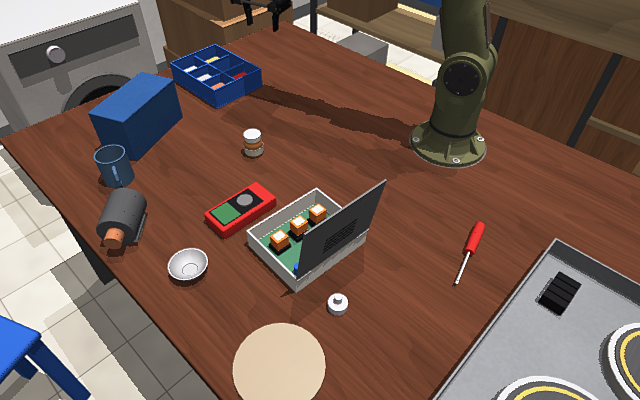

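The top view shows the open box around (315,172), with its hinge on the left (world +y) and the relays at about (328,149), (326,173) and (323,197). I'll enlarge it.

```bash
python3 - <<'E'
from h import *
a=cv2.imread('pics/top1.png')[92:232,235:415];cv2.imwrite('pics/t2.png',cv2.resize(a,None,fx=4.4,fy=4.2,interpolation=cv2.INTER_CUBIC)[:588,:792])
a=cv2.imread('pics/side1.png')[165:305,230:410];cv2.imwrite('pics/s2.png',cv2.resize(a,None,fx=4.4,fy=4.2,interpolation=cv2.INTER_CUBIC))
E
```

```text
(no output)
```

View pics/t2.png

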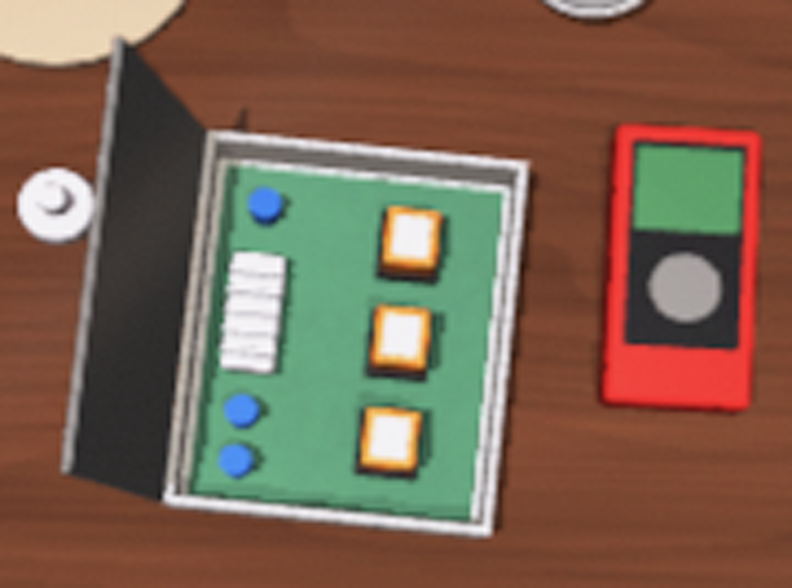

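View pics/s2.png

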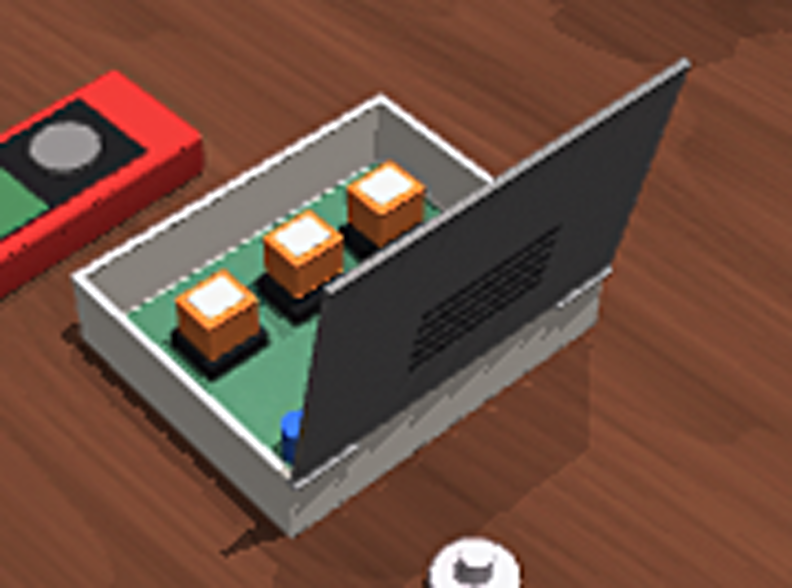

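```bash
python3 - <<'E'
from h import *
import pickle
from scipy.optimize import least_squares
im=pickle.load(open('top.pkl','rb'))
P=lambda u,v,z:ray(im,235+(u-1.7)/4.4,92+(v-1.6)/4.2,z)
c=[P(u,v,.055) for u,v in[(208,132),(530,162),(492,535),(166,502)]]
for q in c:print('corner',q.round(4))
C=np.mean(c,0);ux=(c[0]-c[3]+c[1]-c[2])/2;yaw=np.arctan2(ux[1],ux[0])
print('C',C,'lenx',np.linalg.norm(ux),'leny',np.linalg.norm(c[0]-c[1]),np.linalg.norm(c[3]-c[2]),'yaw',yaw)
Rz=R.from_euler('z',yaw).as_matrix()
for u,v in[(412,238),(402,340),(391,439)]:
  q=P(u,v,.055);print('relay',q.round(4),(Rz.T@(q-C)).round(4))
for i in(1,0,-1):print('pred relay',(C+Rz@[.06*i,-.03,0])[:2].round(4))
# cover angle: free-edge midpoint
T=np.linalg.inv(im['T'])
for a in np.arange(1.35,1.8,.05):
  out=[]
  for s in(1,-1):
    w=C+Rz@[.11*s,.09-.18*np.cos(a)+.0025*np.sin(a),.18*np.sin(a)+.0025*np.cos(a)];w[2]=.055+.18*np.sin(a)
    p=T[:3,:3]@w+T[:3,3];out+=[(im['fx']*p[0]/p[2]+im['cx']-235)*4.4,(im['fy']*p[1]/p[2]+im['cy']-92)*4.2]
  print(a.round(2),np.round(out))
s=ctrl.get_state();print(s['ft_force'],s['grip_width'])
x,y=(C+Rz@[0,-.03,0])[:2];M=R.from_rotvec(s['tool_rot']).as_matrix()
print('delta tool',M.T@(np.array([x,y,.12])-s['position']), 'tool yaw',np.arctan2(M[1,0],M[0,0]))
E
```

```text
corner [0.6926 0.0502 0.055 ]
corner [ 0.6804 -0.1308  0.055 ]
corner [ 0.4607 -0.1143  0.055 ]
corner [0.4746 0.0655 0.055 ]
C [ 0.57706457 -0.03235131  0.055     ] lenx 0.21942564369992884 leny 0.18141806802859672 0.1803017717662754 yaw -0.07283737277777445
relay [ 0.633  -0.0658  0.055 ] [ 0.0582 -0.0293  0.    ]
relay [ 0.5726 -0.0618  0.055 ] [-0.0023 -0.0297  0.    ]
relay [ 0.5146 -0.0572  0.055 ] [-0.0605 -0.0293  0.    ]
pred relay [ 0.6347 -0.0666]
pred relay [ 0.5749 -0.0623]
pred relay [ 0.515  -0.0579]
1.35 [263.  49. 213. 488.]
1.4 [244.  46. 194. 486.]
1.45 [225.  44. 174. 484.]
1.5 [206.  41. 155. 482.]
1.55 [187.  39. 135. 480.]
1.6 [168.  37. 116. 478.]
1.65 [150.  36.  97. 476.]
1.7 [131.  34.  78. 474.]
1.75 [113.  33.  59. 473.]
[-0.27042292 -0.6227467  -0.52823324] 1.0007975965026545
delta tool [ 0.53583844 -0.43177419  0.10225953] tool yaw 0.2778549128192691
```

```bash
python3 -m crank '[[[30,-24,0,-0.122,1],[32,-20,0,-0.122,1],[34,-16,0,-0.122,1],[36,-12,0,-0.122,1],[37,-7,0,-0.122,1],[38,-3,0,-0.122,1],[38,2,0,-0.122,1],[37,7,0,-0.122,1],[36,11,0,-0.122,1],[35,15,0,-0.122,1]]]' 20
cat > d.py <<'E'
from h import *
import sys
C=np.array([.5766,-.0322,0]);Rz=R.from_euler('z',-.0728).as_matrix()
def d(b):
  s=ctrl.get_state();M=R.from_rotvec(s['tool_rot']).as_matrix()
  print('t',s['time'],'box pos',(Rz.T@(s['position']-C)).round(4),'delta mm',(1000*M.T@(C+Rz@np.array(b)-s['position'])).round(1),'yaw-box',np.arctan2(M[1,0],M[0,0])+.0728,'tilt',M[2].round(3),'f',s['ft_force'].round(1),'q',s['joint_positions'].round(2),s['grip_width'])
d([float(a) for a in sys.argv[1:4]])
E
python3 d.py -.06 -.03 .09
```

```text
time: 0.93
position: [0.3964, -0.3133, 0.2223]
tool_rot: [-2.295, -2.145, 0.001]
ft_force: [0.6, 0.3, 0.4]
grip_width: 0.326
grip_force: 0.0
t 0.9333 box pos [-0.1593 -0.2934  0.2223] delta mm [262.9 100.8 132.2] yaw-box 1.5763754314902252 tilt [-0. -0. -1.] f [0.6 0.3 0.4] q [ 1.03  0.03 -0.42  1.79  0.01  1.32  0.54] 0.3257642377993305
```

```bash
python3 -m crank '[[[33,12.5,5,0,1],[33,12.5,10,0,1],[33,12.5,18,0,1],[33,12.5,20,0,1],[33,12.5,20,0,1],[33,12.5,20,0,1],[33,12.5,20,0,1],[32,13,19,0,1],[0,0,0,0,1],[0,0,0,0,1]]]'
python3 d.py -.06 -.03 .07
```

```text
time: 1.77
position: [0.5145, -0.0572, 0.089]
tool_rot: [-2.293, -2.142, 0.002]
ft_force: [-0.7, -1.4, -0.1]
grip_width: 0.002
grip_force: 0.0
t 1.7667 box pos [-0.0601 -0.0295  0.089 ] delta mm [-0.5  0.2 19. ] yaw-box 1.575843524571487 tilt [ 0.002 -0.003 -1.   ] f [-0.7 -1.4 -0.1] q [ 0.68  0.21 -0.68  1.91  0.15  1.07 -0.13] 0.00237090462997567
```

```bash
python3 -m crank '[[[0,0,15,0,1],[0,0,13,0,1],[0,0,4,0,1],[0,0,3,0,1],[0,0,2,0,1],[0,0,0,0,1]]]'; python3 -m crank '[[[0,0,1.5,0,1],[0,0,1.5,0,1],[0,0,0,0,1],[0,0,0,0,1]]]'
```

```text
time: 2.27
position: [0.5148, -0.0612, 0.0537]
tool_rot: [2.303, 2.137, -0.002]
ft_force: [-0.3, 0.3, -0.2]
grip_width: 0.005
grip_force: 0.0
time: 2.6
position: [0.5155, -0.0609, 0.0511]
tool_rot: [2.301, 2.137, -0.001]
ft_force: [-1.9, -2.0, 4.5]
grip_width: 0.005
grip_force: 2.4
```

```bash
python3 -m crank '[[[0,0,1,0,1],[0,0,1,0,1],[0,0,0,0,1],[0,0,0,0,1]]]';python3 -m crank '[[[0,0,1,0,1],[0,0,0,0,1],[0,0,0,0,1]]]'
```

```text
time: 2.93
position: [0.5156, -0.0609, 0.0503]
tool_rot: [2.301, 2.137, -0.002]
ft_force: [-6.3, -1.8, 14.9]
grip_width: 0.004
grip_force: 7.4
time: 3.18
position: [0.5156, -0.061, 0.0502]
tool_rot: [2.3, 2.137, -0.003]
ft_force: [-9.2, -1.6, 21.9]
grip_width: 0.003
grip_force: 10.9
```

```bash
python3 -m crank '[[[0,0,-12,0,1],[0,0,-16,0,1],[2,30,0,0,1],[1,30,0,0,1],[0,0,0,0,1],[0,0,0,0,1]]]';python3 d.py 0 -.03 .06
```

```text
time: 3.68
position: [0.5765, -0.0608, 0.0753]
tool_rot: [-2.3, -2.139, -0.003]
ft_force: [-0.9, 0.2, 0.1]
grip_width: 0.004
grip_force: 0.0
t 3.6833 box pos [ 0.002  -0.0285  0.0753] delta mm [-1.5 -2.  15.3] yaw-box 1.5709161202174216 tilt [ 0.002  0.001 -1.   ] f [-0.9  0.2  0.1] q [ 0.61  0.36 -0.65  1.78  0.24  1.08 -0.2 ] 0.0037157046419222786
```

```bash
python3 -m crank '[[[0,-2,8,0,1],[0,0,7,0,1],[0,0,3,0,1],[0,0,3,0,1],[0,0,2,0,1],[0,0,2,0,1],[0,0,0,0,1]]]';python3 -m crank '[[[0,0,1.5,0,1],[0,0,1,0,1],[0,0,0,0,1],[0,0,0,0,1]]]'
```

```text
time: 4.27
position: [0.5722, -0.0612, 0.0505]
tool_rot: [-2.3, -2.139, 0.003]
ft_force: [-1.5, 0.3, 2.3]
grip_width: 0.006
grip_force: 1.6
time: 4.6
position: [0.5723, -0.0613, 0.0503]
tool_rot: [-2.301, -2.139, 0.004]
ft_force: [-9.2, 0.6, 18.6]
grip_width: 0.007
grip_force: 9.4
```

```bash
python3 -m crank '[[[0,0,-12,0,1],[0,0,-14,0,1],[0,31,0,0,1],[0,31,0,0,1],[0,0,0,0,1],[0,0,0,0,1]]]';python3 d.py .06 -.03 .06
```

```text
time: 5.1
position: [0.6362, -0.0658, 0.0741]
tool_rot: [-2.301, -2.138, -0.002]
ft_force: [-0.9, 0.6, 0.2]
grip_width: 0.005
grip_force: 0.0
t 5.1 box pos [ 0.0619 -0.0291  0.0741] delta mm [-0.9 -1.9 14.1] yaw-box 1.57026665956821 tilt [ 0.001  0.001 -1.   ] f [-0.9  0.6  0.2] q [ 0.55  0.48 -0.63  1.63  0.3   1.13 -0.23] 0.00542723961296158
```

```bash
python3 -m crank '[[[0,-1,8,0,1],[0,0,6,0,1],[0,0,3,0,1],[0,0,3,0,1],[0,0,2,0,1],[0,0,2,0,1],[0,0,0,0,1]]]';python3 -m crank '[[[0,0,1.5,0,1],[0,0,1,0,1],[0,0,0,0,1],[0,0,0,0,1]]]'
```

```text
time: 5.68
position: [0.6341, -0.0658, 0.0505]
tool_rot: [2.301, 2.139, -0.001]
ft_force: [-2.6, -0.6, 3.9]
grip_width: 0.006
grip_force: 1.7
time: 6.02
position: [0.6342, -0.0657, 0.0504]
tool_rot: [2.3, 2.138, -0.002]
ft_force: [-7.0, 0.3, 15.4]
grip_width: 0.005
grip_force: 7.8
```

```bash
python3 -m crank '[[[0,0,-40,0,1],[0,-10,-40,0,1],[0,-10,-40,0,1],[0,-10,-40,0,1],[0,-10,-40,0,1],[0,-10,-30,0,1],[0,-10,0,0,1],[0,0,0,0,1]]]';python3 d.py 0 .16 .29
python3 - <<'E'
from h import *
import pickle
im=save('top','top3.png');a=cv2.imread('pics/top3.png')[92:232,235:415];cv2.imwrite('pics/t4.png',cv2.resize(a,None,fx=3,fy=3))
im=save('side','side3.png');b=cv2.imread('pics/side3.png')[165:305,230:410];cv2.imwrite('pics/t4.png',cv2.resize(np.hstack([a,b]),None,fx=2.2,fy=4.2))
E
```

```text
time: 6.68
position: [0.5744, -0.0609, 0.2802]
tool_rot: [2.297, 2.136, 0.003]
ft_force: [0.3, -0.1, -0.3]
grip_width: 0.003
grip_force: 0.0
t 6.6833 box pos [-1.000e-04 -2.880e-02  2.802e-01] delta mm [188.8   0.2 -10.2] yaw-box 1.5708855788881269 tilt [-0.002  0.004 -1.   ] f [ 0.3 -0.1 -0.3] q [ 0.66  0.2  -0.69  1.53  0.13  1.45 -0.11] 0.0034277735535373495
```

View pics/t4.png

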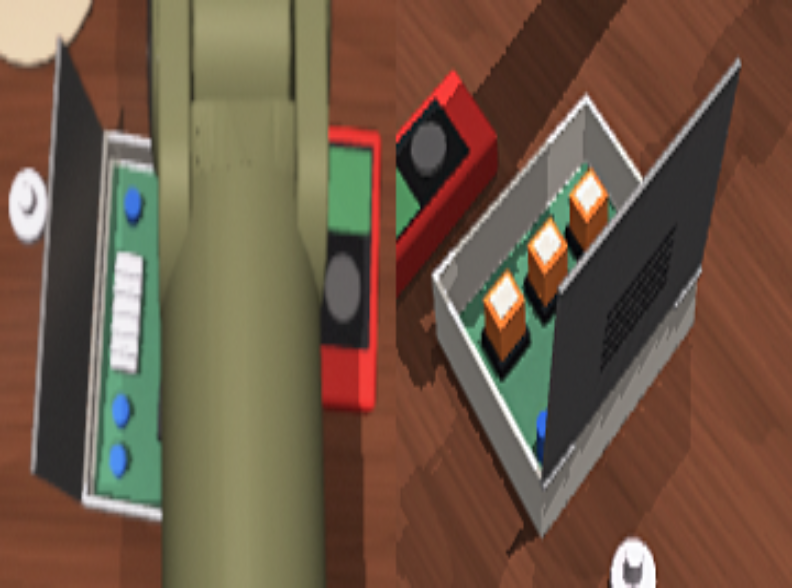

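In the side crop, the middle and rear relays have dropped by about 7 px, the front one is unchanged, and all three now sit level. The cover has not moved. Next I go over behind the cover.

```bash
python3 -m crank '[[[32,0,-10,0,1],[38,0,0,0,1],[38,0,0,0,1],[38,0,0,0,1],[38,0,0,0,1],[8,0,20,0,1],[0,0,35,0,1],[0,0,40,0,1],[0,0,0,0,1],[0,0,0,0,1]]]';python3 d.py 0 .14 .19
```

```text
time: 7.62
position: [0.5866, 0.1293, 0.1893]
tool_rot: [-2.298, -2.136, 0.009]
ft_force: [0.4, -0.2, 1.3]
grip_width: 0.002
grip_force: 0.0
t 7.6167 box pos [-0.0018  0.1618  0.1893] delta mm [-21.8   1.8  -0.7] yaw-box 1.570589395025668 tilt [-0.001 -0.007 -1.   ] f [ 0.4 -0.2  1.3] q [ 0.37  0.33 -0.78  1.6   0.24  1.32 -0.51] 0.002032738032372413
```

```bash
python3 -m crank '[[[-18,2,0,0,1],[-17,0,-3,0,1],[-16,0,-2,0,1],[-16,0,-1,0,1],[-14,0,2,0,1],[-14,0,3,0,1],[-14,0,3,0,1],[-13,0,6,0,1],[-12,0,6,0,1],[-12,0,7,0,1]]]';python3 d.py 0 .0164 .168
```

```text
time: 8.45
position: [0.5813, -0.0163, 0.1729]
tool_rot: [2.299, 2.137, 0.004]
ft_force: [0.6, 2.6, 2.2]
grip_width: 0.005
grip_force: 1.3
t 8.45 box pos [0.0035 0.0161 0.1729] delta mm [ 0.2 -3.5  4.9] yaw-box 1.570534081965609 tilt [ 0.     0.004 -1.   ] f [0.6 2.6 2.2] q [ 0.6   0.27 -0.72  1.68  0.19  1.26 -0.23] 0.0047524229759136685
```

```bash
python3 -m crank '[[[-8,-2,9,0,1],[-8,-1,9,0,1],[-7,0,9,0,1],[-7,0,9,0,1],[-6,0,9,0,1],[-5,0,9,0,1],[-4,0,10,0,1],[-4,0,10,0,1],[-3,0,10,0,1],[-2,0,10,0,1]]]';python3 d.py 0 -.04 .06
```

```text
time: 9.28
position: [0.5726, -0.0692, 0.0764]
tool_rot: [-2.3, -2.139, -0.0]
ft_force: [0.9, 1.2, 1.8]
grip_width: 0.005
grip_force: 1.1
t 9.2833 box pos [-0.0013 -0.0372  0.0764] delta mm [-2.8  1.3 16.4] yaw-box 1.5707665814140752 tilt [ 0. -0. -1.] f [0.9 1.2 1.8] q [ 0.64  0.36 -0.67  1.78  0.25  1.08 -0.19] 0.004936718629079914
```

```bash
python3 -m crank '[[[-2,0,6,0,1],[-1,0,5,0,1],[0,0,3,0,1],[0,0,2,0,1],[0,0,1,0,1],[0,0,0,0,1]]]';python3 -m crank '[[[0,0,1.5,0,1],[0,0,1.5,0,1],[0,0,0,0,1],[0,0,0,0,1]]]'
```

```text
time: 9.78
position: [0.5724, -0.0724, 0.0606]
tool_rot: [2.301, 2.139, -0.001]
ft_force: [0.3, 0.2, 0.5]
grip_width: 0.006
grip_force: 0.0
time: 10.12
position: [0.5727, -0.0724, 0.0602]
tool_rot: [2.3, 2.138, -0.002]
ft_force: [-7.7, -0.1, 17.1]
grip_width: 0.006
grip_force: 8.7
```

```bash
python3 -m crank '[[[0,0,-10,0,1],[0,0,-20,0,1],[0,0,-40,0,1],[0,0,-40,0,1],[0,0,-40,0,1],[0,0,-30,0,1],[-38,0,0,0,1],[-38,0,0,0,1],[-38,0,0,0,1],[0,0,0,0,1]]]'
python3 - <<'E'
from h import *
save('side','s9.png');save('top','t9.png')
cv2.imwrite('pics/b9.png',np.hstack([cv2.imread('pics/s9.png')[60:360,140:500],cv2.imread('pics/t9.png')[60:360,150:510]]))
E
```

```text
time: 10.95
position: [0.5622, -0.1975, 0.2372]
tool_rot: [2.312, 2.121, -0.008]
ft_force: [-0.0, -1.3, -0.9]
grip_width: 0.009
grip_force: 0.0
```

View pics/b9.png

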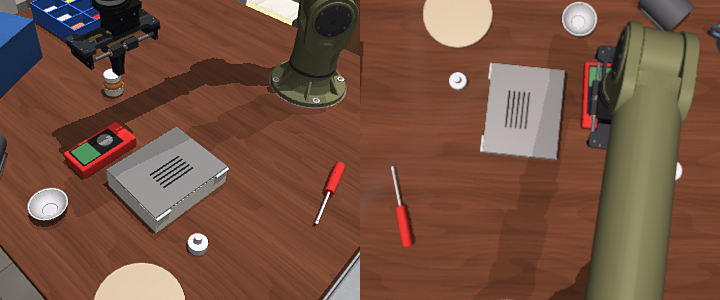

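The cover lies flat on the rim (side crop around (168,178)). The loose things are where they were and the arm is clear, so I'm handing the job in.

```bash
python3 -c "
from bench import job
print(job.close_job())"
```

```text
the job is handed in; nothing more can be done
None
```

All three relays are pressed fully home, the cover is fully shut, the loose things look undisturbed in the last pictures, and the job was handed in at about 11 s of the 48 s allowed; no verdict came back.

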